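Find the open gap of a wafer-stage clamp rail with a feeler gauge

TASK

Take the feeler gauge out of its black stand and find out by feel which of the three slots in the clamp rail is open: push the blade straight down into a slot, and where it jams draw it out again and try the next slot, never pressing on the rail with more than 25 N. Push the gauge fully home in a slot that takes it, shoulder down on the rail, and leave it standing there; leave the other things on the bench where they are.

Things in the scene. Friction and masses are not known exactly. Their poses are not given: they have to be found in the camera images.
- gauge: Loose feeler gauge, 80 g, upright. Origin: centre of the shoulder's underside, z up. Below it the steel blade: 4 mm thick (x), 16 wide (y), 36 long, round lower edge. Above it the shoulder 26 x 30 x 6 mm, then the flat grey handle 14 mm thick (x), 28 wide (y), from 6 to 56 mm above the origin: pinch it across the 14 mm. Starts in the stand, shoulder on its top. Same turned half round.
- stand: Fixed black block 70 x 70 x 50 mm high, origin at the centre of its underside, z up; the gauge stands in the slot in its top (40 mm deep), gauge axes parallel to the stand's.
- clamp: Fixed white base plate 80 x 340 x 12 mm of the clamp rail, with a post at either end; origin at the centre of its underside, x across the rail, y along it, z up. It carries the sprung aluminium rail (head).
- head: Aluminium rail 50 x 300 x 50 mm, axes as the base; origin in the middle of its underside, top 50 mm above it (74 mm above the bench at rest). On springs: stays until pressed with about 4 N, then sinks 0.45 mm per N, bottoms out after 10 mm at about 25 N. A V-groove 14 mm wide, 4 deep along its top leads into three slots 80 mm apart. A hidden latch bar blocks two of them (now and then one); which ones changes.
- slot1 (a point): Centre of the first (at the rail's -y end) slot, level with the rail's top face; sinks with the rail. Slot 6 mm wide (x), 19 long (y), 40 deep. A sprung shoe inside rubs on the blade with 2 to 6 N, so the gauge does not fall home by itself. Open: goes down till the shoulder lies on the top face. Blocked: stops hard with the blade 22 mm deep, shoulder 14 mm above the top face. Looks the same either way.
- slot2 (a point): Centre of the middle slot, level with the rail's top face; sinks with the rail. Slot 6 mm wide (x), 19 long (y), 40 deep. A sprung shoe inside rubs on the blade with 2 to 6 N, so the gauge does not fall home by itself. Open: goes down till the shoulder lies on the top face. Blocked: stops hard with the blade 22 mm deep, shoulder 14 mm above the top face. Looks the same either way.
- slot3 (a point): Centre of the last (at the rail's +y end) slot, level with the rail's top face; sinks with the rail. Slot 6 mm wide (x), 19 long (y), 40 deep. A sprung shoe inside rubs on the blade with 2 to 6 N, so the gauge does not fall home by itself. Open: goes down till the shoulder lies on the top face. Blocked: stops hard with the blade 22 mm deep, shoulder 14 mm above the top face. Looks the same either way.
- lens: Bystander: black round objective lens, 44 mm across, 46 mm high, loose; origin at the centre of its underside.
- carrier: Bystander: empty white open tray 90 x 110 x 30 mm, loose; origin at the centre of its underside.
- spacer: Bystander: flat aluminium ring 56 mm across, 12 mm high, loose; origin at the centre of its underside.
- driver: Bystander: screwdriver lying on the bench, loose.
- tip (a point): Middle of the blade's lower edge, 36 mm below the gauge's origin.
Mind the look-alikes: they are no part of the job. Of the things that look like the gauge, the smallest one is meant. Leave any green or orange look-alike of the stand alone.

How it is judged:
On the way, in this order (a step that is already met when the one before it is completed fails the run):
1. the gauge is drawn clear of its stand (z of tip in the frame of stand above 0.055 m), for 0.1 s.
2. the gauge is home in a slot of the clamp rail (((z of gauge in the frame of slot1 below 0.003 m and horizontal distance between gauge and slot1 below 0.006 m) or (z of gauge in the frame of slot2 below 0.003 m and horizontal distance between gauge and slot2 below 0.006 m) or (z of gauge in the frame of slot3 below 0.003 m and horizontal distance between gauge and slot3 below 0.006 m))), for 0.3 s.
At the end, for the whole second after the job is handed in: The gauge stands in one of the rail's slots, its shoulder within 3 mm of the rail's top face and within 6 mm of the slot's centre, upright within 0.1 rad, at rest and released (((z of gauge in the frame of slot1 below 0.003 m and horizontal distance between gauge and slot1 below 0.006 m) or (z of gauge in the frame of slot2 below 0.003 m and horizontal distance between gauge and slot2 below 0.006 m) or (z of gauge in the frame of slot3 below 0.003 m and horizontal distance between gauge and slot3 below 0.006 m)) and angle between gauge's own z axis and vertical below 0.1 rad and linear speed of gauge below 0.02 m/s); the robot touches nothing.
It fails at once if the gauge is pressed on the clamp rail with more than 25 N (contact force between gauge and clamp above 25 N).
It fails at once if the lens is knocked out of its place (moved over 20 mm) (distance of lens from where it was at the start of the episode above 0.02 m).
It fails at once if the carrier is knocked out of its place (moved over 20 mm) (distance of carrier from where it was at the start of the episode above 0.02 m).
It fails at once if the spacer is knocked out of its place (moved over 20 mm) (distance of spacer from where it was at the start of the episode above 0.02 m).
It fails at once if the driver is knocked out of its place (moved over 20 mm) (distance of driver from where it was at the start of the episode above 0.02 m).
It also fails if it takes over 48 s, if anything falls off the work surface, if the arm or the gripper's body presses on something with over 40 N, if the wrist force passes 120 N, or if a joint passes its speed limit or range.

ROBOT

A 6-joint arm with a two-finger parallel gripper is mounted at the origin on the work surface. World frame = base frame: x ahead of the robot, y to its left, z up, the work surface at z = 0. Lengths are in m, angles in rad, forces in N, time in s.
With the tool pointing down it reaches from about 0.3 to 0.875 m from the base axis. Payload 6.4 kg.
Tool frame: the origin (TCP) lies between the finger pads; the fingertips stand 11 mm ahead of it and the grasp point (between the pads) lies 8 mm behind it; z points along the fingers, y is the direction in which the jaws open and shut (so a half turn about z gives the same grasp; the last joint's range is limited). The gripper opens to 85 mm and grips with 20 to 120 N. Pads are 22 mm wide; open, the fingers measure 114 mm over their backs; the gripper's body (76 mm by 85 mm) begins 54 mm behind the grasp point. The pads swing forward as they close: fully open they stand 13 mm farther back than shut.
Start: joints at [1.044, 0.181, 1.607, -0, 1.354, -0.206], TCP at [0.181, 0.546, 0.242] pointing down, gripper open.
Joint ranges: [-2.99, 2.99], [-0.89, 2.07], [0.3, 2.58], [-1.14, 4.28], [0, 2.63], [-3.12, 3.12]. Speed limits (rad/s): [2.57, 2.57, 3.01, 3.14, 3.14, 3.14].

INTERFACE

Orientations are given as a 3x3 rotation matrix whose columns are the frame's x, y, z axes.
In Python, from rig import r gives the robot as it stands. The module is installed in compiled form; this text tells all that it offers.
- The arm moves only by the tool send_rows, never from a script. Its argument "steps" is a list of rows, each a list of 3 entries, a list of its own where there are three numbers: the shift along the tool's x, y, z as a fraction of full scale, then the turn, a rotation vector about the tool's x, y, z as a fraction of full scale, then the closure, from -1 (fully open) to 1 (shut). A call has exactly 10 rows; each row is the pose to reach, as a shift and turn from the pose commanded when the call began, along the tool's axes at that moment, turning the shorter way round; what a row does not reach only later rows make up. Full scale, the value 1, is 100 mm for a shift and 180 degrees for a turn. A row lasts 1/12 s, in which the tool goes at most 41.7 mm and 7.16 degrees, less where a joint would pass 70% of its speed; a pose out of reach is approached as far as the arm can. A call with a number of a shift or a turn outside -1 to 1 is refused whole. A call with a gripper value outside its range is refused whole. The fingers move at their own pace and stop on an object; the grip force is fixed at half the most. Time passes only in rows, so rows that repeat a pose let the fingers close, or fill a call up. It gives the time, the measured TCP pose, the force and the opening at its end, in the units of the state.
- r.get_obs(): the state, without advancing time (a new reading comes with each control period).
- r.camera(name): name is "scene" or "top" or "wrist"; returns a dict with "image" (480x640x3 uint8, blue, green, red), "fovy" (degrees; the focal length in pixels is half the picture's height over the tangent of half this angle, whatever the lens; pixels are square), "cx", "cy" (the principal point, pixels), "rvec" (rotation vector, rad) and "tvec" (3), from world to camera coordinates, as OpenCV has them. Camera axes: x right, y down, z forward; pixel columns grow to the right and rows downward; lengths in m; the calibration is good to about 2 mm. The wrist camera is an equidistant fisheye: a pixel r from the principal point sees the ray r / f radians off the axis. A picture is of the moment at which its call begins. There is no depth.
- r.finish_job(): hands the job in, once; it reports no verdict.
Trained networks look in a picture, given as the dict that the camera call returned (one of the last four; its "shot" number tells which), for a name from the list of things; names that differ only in an ending like _2 or _b are one class to them, and where a whole thing is asked for, a point or a joint stands for the part that bears it (a point fixed in the world has none). Each returns a list of dicts, best first, with "p" (0 to 1); they miss things now and then, are a little off and sometimes report something else, mostly with a low value. They report only what shows in the picture. A call takes as long as a camera call. They do not tell look-alikes from the thing itself.
- r.spot_in(picture, query): "pixel" ([column, row] in pixels, amid what is visible of it).
- r.pinpoint(picture, query): "pixel" ([column, row] in pixels: a listed point, or the origin of a listed thing).
The state is a dict: "time_s": time; "joints": joint angles; "joint_velocities": joint speeds; "joint_torque": joint torques, N m; "position": TCP position; "orientation": TCP orientation; "wrist_force": force on the tool from outside, world axes, zero at the start; "ft_torque": the same for the moment, N m; "width": opening from 0.0 (shut) to 1.0 (fully open).
Only numpy, scipy, OpenCV 4.12 (cv2) and the standard library are available. Lean on these libraries where they do the work, as an engineer would, in place of code of your own. Each camera call takes 0.05 s, during which the arm holds its last target.

## Working session

There is one attempt and no reset: what is moved stays moved. The work goes in short steps, Python scripts to look and compute and a tool call to move; the robot and the scene stay as the last step left them, time stands still between calls to the robot, and variables do not carry over. Pictures are saved under pics/ and viewed, and the job is handed in when it is done.

Besides the shell and the picture viewer there is one more tool, called after "Emit:" as name([rows], argument=value, ...), one row to a line, values as JSON. send_rows: Moves the arm, as the interface text tells. Its arguments: {"type":"object","properties":{"steps":{"type":"array","items":{"type":"array"}}},"required":["steps"]}

```bash
mkdir -p pics; cat > h.py <<'E'
import numpy as np, cv2
from rig import r
def save(n,p): cv2.imwrite('pics/'+n+'.png',p['image'])
def ray(p,px):
    f=240/np.tan(np.radians(p['fovy'])/2)
    R=cv2.Rodrigues(np.array(p['rvec'],float))[0]; t=np.array(p['tvec'],float).ravel()
    x=(px[0]-p['cx'])/f; y=(px[1]-p['cy'])/f
    if p.get('_fish'):
        th=np.hypot(x,y); s=np.sin(th)/th if th>1e-9 else 1
        d=np.array([x*s,y*s,np.cos(th)])
    else: d=np.array([x,y,1.])
    return -R.T@t, R.T@d
def onz(p,px,z):
    o,d=ray(p,px); return o+d*(z-o[2])/d[2]
def proj(p,X):
    f=240/np.tan(np.radians(p['fovy'])/2)
    R=cv2.Rodrigues(np.array(p['rvec'],float))[0]; t=np.array(p['tvec'],float).ravel()
    c=R@np.array(X,float)+t
    if p.get('_fish'):
        rr=np.hypot(c[0],c[1]); th=np.arctan2(rr,c[2]); k=f*th/max(rr,1e-9)
        return np.array([p['cx']+k*c[0],p['cy']+k*c[1]])
    return np.array([p['cx']+f*c[0]/c[2],p['cy']+f*c[1]/c[2]])
def cam(n):
    p=r.camera(n); p['_fish']=(n=='wrist'); return p
E
python3 - <<'E'
from h import *
o=r.get_obs(); print({k:np.round(v,3).tolist() for k,v in o.items()})
for n in ['top','scene','wrist']:
    p=cam(n); save(n+'0',p); print(n,p['fovy'],p['cx'],p['cy'],np.round(p['rvec'],3),np.round(p['tvec'],3),list(p))
    for q in ['gauge','stand','head','clamp','slot1','slot2','slot3']:
        for fn in (['pinpoint'] if q.startswith('slot') else ['spot_in','pinpoint']):
            print(q,fn,[(np.round(a['pixel']).tolist(),round(a['p'],2)) for a in getattr(r,fn)({k:v for k,v in p.items() if k!='_fish'},q)])
E
```

```text
{'time_s': 0.0, 'joints': [1.044, 0.182, 1.608, -0.0, 1.354, -0.206], 'joint_velocities': [-0.001, -0.002, 0.001, -0.001, 0.001, -0.0], 'joint_torque': [0.0, -44.488, -35.132, -0.0, 0.009, 0.0], 'position': [0.181, 0.545, 0.241], 'orientation': [[-0.949, 0.315, -0.001], [0.315, 0.949, -0.001], [0.0, -0.002, -1.0]], 'wrist_force': [-0.903, -0.027, 0.176], 'ft_torque': [0.014, 0.023, -0.021], 'width': 0.998}
top 45.16829703809999 318.60416438044496 236.917362747893 [ 2.151 -2.194  0.148] [-0.015  0.596  1.113] ['image', 'fovy', 'cx', 'cy', 'rvec', 'tvec', 'shot', '_fish']
gauge spot_in [([496.0, 300.0], 0.96), ([441.0, 276.0], 0.7), ([440.0, 332.0], 0.68), ([251.0, 233.0], 0.29)]
gauge pinpoint [([491.0, 302.0], 0.61), ([438.0, 332.0], 0.59), ([439.0, 279.0], 0.55)]
stand spot_in [([428.0, 277.0], 0.9), ([497.0, 231.0], 0.83), ([375.0, 312.0], 0.62)]
stand pinpoint [([429.0, 279.0], 0.84), ([492.0, 234.0], 0.76), ([373.0, 312.0], 0.63)]
head spot_in [([248.0, 234.0], 0.61), ([430.0, 280.0], 0.42)]
head pinpoint [([252.0, 236.0], 0.93)]
clamp spot_in [([248.0, 232.0], 0.61), ([248.0, 23
[... 1146 characters left out ...]
0], 0.28)]
slot1 pinpoint [([376.0, 228.0], 0.96), ([412.0, 227.0], 0.83), ([336.0, 236.0], 0.71)]
slot2 pinpoint [([376.0, 228.0], 0.96), ([412.0, 227.0], 0.83), ([336.0, 236.0], 0.71)]
slot3 pinpoint [([376.0, 228.0], 0.96), ([412.0, 227.0], 0.83), ([336.0, 236.0], 0.71)]
wrist 65.70646984690485 314.0541425441557 241.95400798669442 [-2.337 -1.685 -0.261] [-0.575 -0.038  0.38 ] ['image', 'fovy', 'cx', 'cy', 'rvec', 'tvec', 'shot', '_fish']
gauge spot_in []
gauge pinpoint []
stand spot_in [([18.0, 443.0], 0.6)]
stand pinpoint [([23.0, 464.0], 0.64), ([31.0, 442.0], 0.61)]
head spot_in []
head pinpoint []
clamp spot_in []
clamp pinpoint []
slot1 pinpoint []
slot2 pinpoint []
slot3 pinpoint []
```

View pics/top0.png

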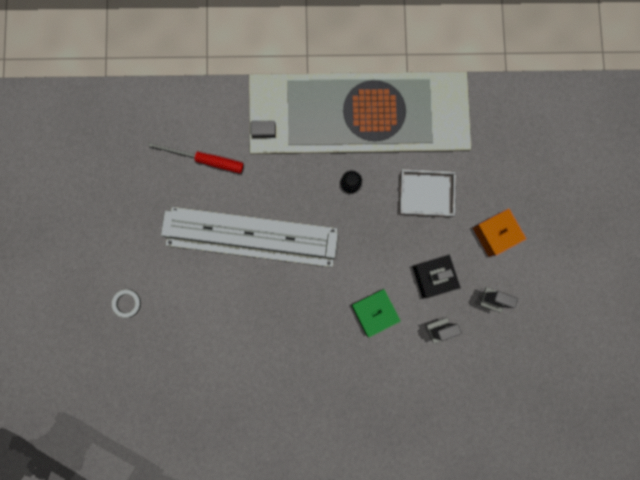

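View pics/scene0.png

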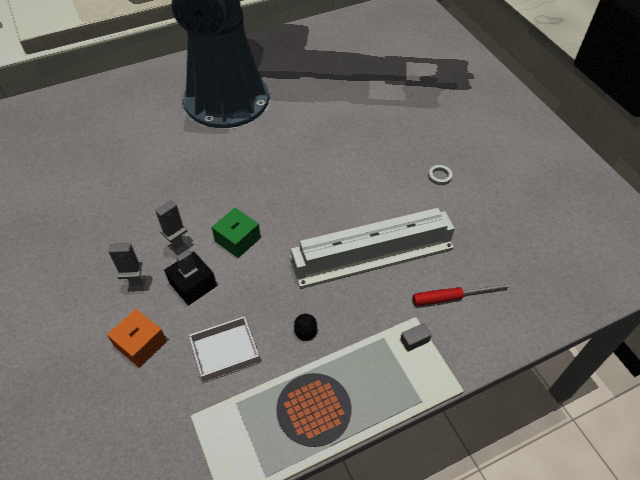

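```bash
python3 - <<'E'
import cv2,numpy as np
a=cv2.imread('pics/top0.png')[190:380,340:560]; cv2.imwrite('pics/tc.png',cv2.resize(a,None,fx=3.5,fy=3.1,interpolation=2))
a=cv2.imread('pics/scene0.png')[190:380,80:290]; cv2.imwrite('pics/sc.png',cv2.resize(a,None,fx=3.1,fy=3.1,interpolation=2))
E
```

```text
(no output)
```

View pics/tc.png

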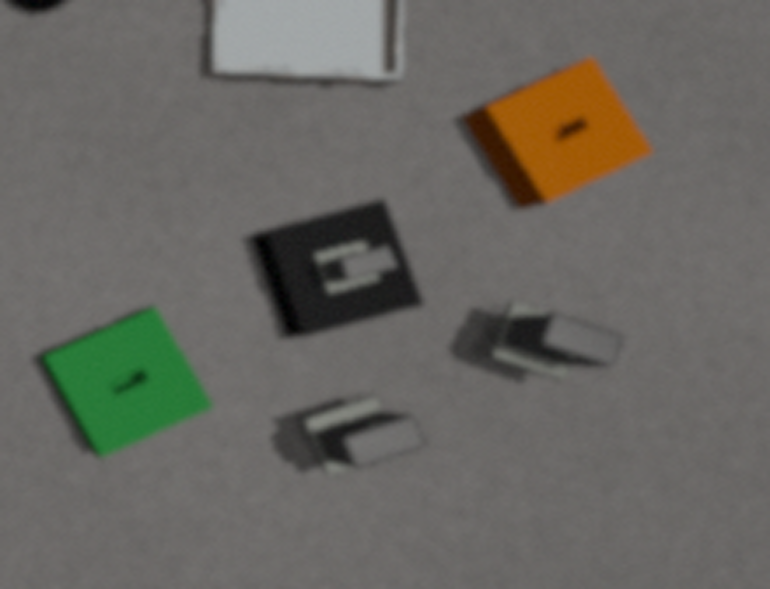

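View pics/sc.png

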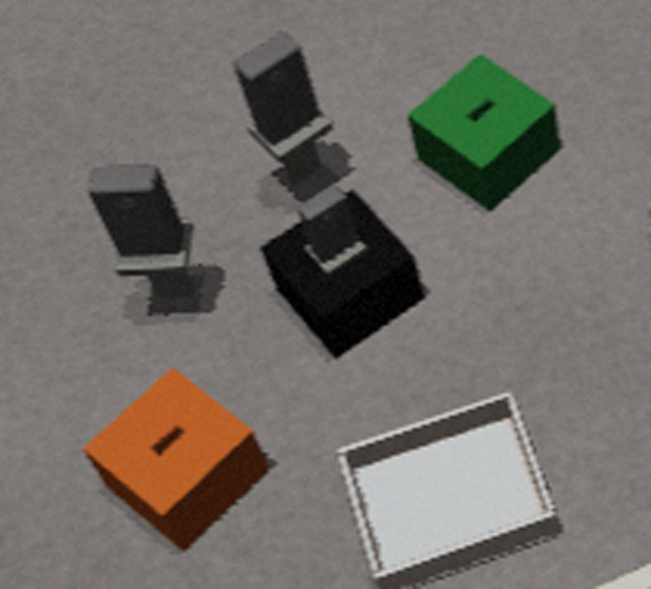

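```bash
python3 - <<'E'
from h import *
t=cam('top'); s=cam('scene')
tc=lambda x,y:(340+x/3.5,190+y/3.1)
sc=lambda x,y:(80+x/3.1,190+y/3.1)
print('stand top corners (top)')
C=[onz(t,tc(*c),.05) for c in [(265,235),(385,203),(420,300),(298,330)]]
print(np.round(C,4),np.round(np.mean(C,0),4))
C=[onz(s,sc(*c),.05) for c in [(262,248),(350,190),(415,255),(325,310)]]
print(np.round(C,4),np.round(np.mean(C,0),4))
for nm,p in(('top',t),('scene',s)):
  q={k:v for k,v in p.items() if k!='_fish'}
  for a in r.pinpoint(q,'slot1'): print(nm,'slot',np.round(onz(p,a['pixel'],.074),4),a['p'])
  for a in r.pinpoint(q,'stand'): print(nm,'stand',np.round(onz(p,a['pixel'],.0),4),a['p'])
  for a in r.pinpoint(q,'gauge'): print(nm,'gauge',np.round(onz(p,a['pixel'],.05),4),a['p'])
  for o in ['lens','carrier','spacer','driver']:
    for a in r.pinpoint(q,o)[:1]: print(nm,o,np.round(onz(p,a['pixel'],.0),4),a['p'])
im=t['image'][190:280,150:350]; cv2.imwrite('pics/tr.png',cv2.resize(im,None,fx=4,fy=4,interpolation=2))
im=s['image'][190:300,280:470]; cv2.imwrite('pics/sr.png',cv2.resize(im,None,fx=4,fy=4,interpolation=2))
E
```

```text
stand top corners (top)
[[ 0.533  -0.2155  0.05  ]
 [ 0.552  -0.2839  0.05  ]
 [ 0.4904 -0.3006  0.05  ]
 [ 0.473  -0.2315  0.05  ]] [ 0.5121 -0.2579  0.05  ]
[[ 0.492  -0.3018  0.05  ]
 [ 0.4726 -0.2369  0.05  ]
 [ 0.5388 -0.2157  0.05  ]
 [ 0.5536 -0.2799  0.05  ]] [ 0.5142 -0.2586  0.05  ]
top slot [0.5999 0.112  0.074 ] 0.75
top stand [ 0.5991 -0.3914  0.    ] 0.91
top stand [ 0.5111 -0.2502  0.    ] 0.78
top stand [ 0.4474 -0.1355  0.    ] 0.7
top gauge [ 0.5059 -0.2552  0.05  ] 0.83
top gauge [ 0.4056 -0.2596  0.05  ] 0.61
top gauge [ 0.4682 -0.3664  0.05  ] 0.57
top lens [ 0.7081 -0.0875  0.    ] 0.78
top carrier [ 0.6883 -0.2616  0.    ] 0.78
top spacer [0.4734 0.3557 0.    ] 0.91
top driver [0.7673 0.2285 0.    ] 0.77
scene slot [0.5899 0.0352 0.074 ] 0.96
scene slot [0.6216 0.1837 0.074 ] 0.79
scene slot [0.6012 0.1126 0.074 ] 0.64
scene stand [ 0.6049 -0.394   0.    ] 0.84
scene stand [ 0.5125 -0.2595  0.    ] 0.72
scene stand [ 0.4403 -0.1435  0.    ] 0.7
scene stand [ 0.7118 -0.0936  0.    ] 0.42
scene gauge [ 0.5144 -0.2622  0.05  ] 0.88
scene gauge [ 0.4746 -0.3651  0.05  ] 0.81
scene gauge [ 0.4133 -0.2613  0.05  ] 0.69
scene gauge [0.6197 0.0928 0.05  ] 0.38
scene lens [ 0.7147 -0.0996  0.    ] 0.57
scene carrier [ 0.6873 -0.2545  0.    ] 0.88
scene spacer [0.4803 0.3612 0.    ] 0.67
scene driver [0.7683 0.2146 0.    ] 0.6
```

View pics/tr.png

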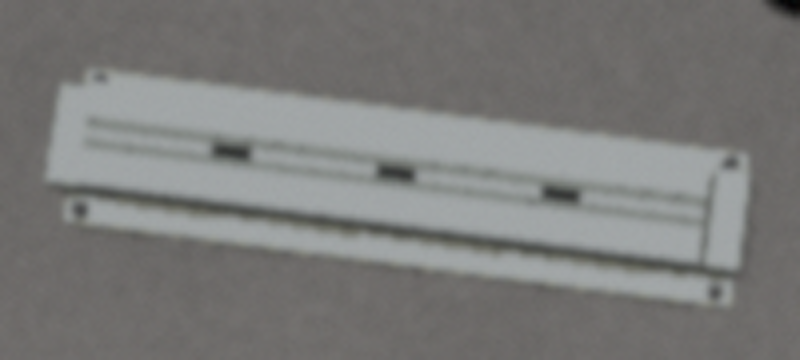

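View pics/sr.png

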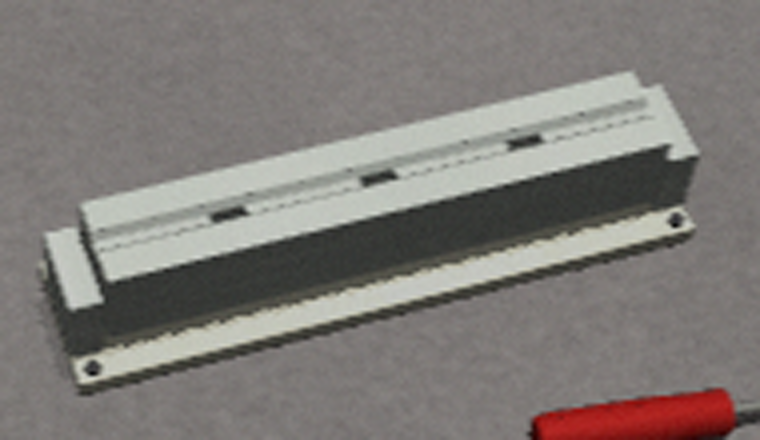

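The black stand at top (437,277) holds a gauge at (441,275). The candidates are that small one, plus two larger free-standing ones at (496,300) and (440,332). The one in the black stand is clearly the smallest, as the task asks (see crop). I'll travel there now.

Emit:
send_rows([
  [[-0.0081,-0.0094,0],[0,0,0],0],
  [[-0.0162,-0.0188,0],[0,0,0],0],
  [[-0.0243,-0.0282,0],[0,0,0],0],
  [[-0.0324,-0.0376,0],[0,0,0],0],
  [[-0.1,-0.1,0],[0,0,0],0],
  [[-0.3,-0.3,0],[0,0,0],0],
  [[-0.5,-0.55,0],[0,0,0],0],
  [[-0.7,-0.8,0],[0,0,0],0],
  [[-0.85,-1,0],[0,0,0],0],
  [[-0.85,-1,0],[0,0,0],0],
])

```text
time_s: 3.43
position: [0.2315, 0.4203, 0.2421]
orientation: [[-0.948, 0.318, 0.0], [0.318, 0.948, -0.002], [-0.001, -0.002, -1.0]]
wrist_force: [-0.3, 0.5, 0.1]
width: 0.506
```

Emit:
send_rows([
  [[-0.09,-0.1,0],[0,0,0],0],
  [[-0.18,-0.2,0],[0,0,0],0],
  [[-0.27,-0.3,0],[0,0,0],0],
  [[-0.36,-0.4,0],[0,0,0],0],
  [[-0.45,-0.5,0],[0,0,0],0],
  [[-0.53,-0.6,0],[0,0,0],0],
  [[-0.61,-0.7,0],[0,0,0],0],
  [[-0.69,-0.8,0],[0,0,0],0],
  [[-0.77,-0.9,0],[0,0,0],0],
  [[-0.85,-1,0],[0,0,0],0],
])

```text
time_s: 4.27
position: [0.2797, 0.3017, 0.2424]
orientation: [[-0.949, 0.315, 0.0], [0.315, 0.949, 0.0], [-0.0, 0.0, -1.0]]
wrist_force: [-0.8, -0.2, 0.2]
width: 0.499
```

Emit:
send_rows([
  [[-0.09,-0.1,0],[0,0,0],0],
  [[-0.18,-0.2,0],[0,0,0],0],
  [[-0.27,-0.3,0],[0,0,0],0],
  [[-0.36,-0.4,0],[0,0,0],0],
  [[-0.45,-0.5,0],[0,0,0],0],
  [[-0.53,-0.6,0],[0,0,0],0],
  [[-0.61,-0.7,0],[0,0,0],0],
  [[-0.69,-0.8,0],[0,0,0],0],
  [[-0.77,-0.9,0],[0,0,0],0],
  [[-0.85,-1,0],[0,0,0],0],
])

```text
time_s: 5.1
position: [0.3289, 0.1799, 0.2424]
orientation: [[-0.949, 0.315, 0.001], [0.315, 0.949, 0.0], [-0.001, 0.0, -1.0]]
wrist_force: [0.3, 0.0, 0.3]
width: 0.501
```

Emit:
send_rows([
  [[-0.09,-0.1,0],[0,0,0],0],
  [[-0.18,-0.2,0],[0,0,0],0],
  [[-0.27,-0.3,0],[0,0,0],0],
  [[-0.36,-0.4,0],[0,0,0],0],
  [[-0.45,-0.5,0],[0,0,0],0],
  [[-0.53,-0.6,0],[0,0,0],0],
  [[-0.61,-0.7,0],[0,0,0],0],
  [[-0.69,-0.8,0],[0,0,0],0],
  [[-0.77,-0.9,0],[0,0,0],0],
  [[-0.85,-1,0],[0,0,0],0],
])

```text
time_s: 5.93
position: [0.378, 0.0582, 0.2424]
orientation: [[-0.949, 0.315, 0.001], [0.315, 0.949, -0.0], [-0.001, 0.0, -1.0]]
wrist_force: [-0.2, -0.0, 0.3]
width: 0.5
```

Emit:
send_rows([
  [[-0.09,-0.1,0],[0,0,0],0],
  [[-0.18,-0.2,0],[0,0,0],0],
  [[-0.27,-0.3,0],[0,0,0],0],
  [[-0.36,-0.4,0],[0,0,0],0],
  [[-0.45,-0.5,0],[0,0,0],0],
  [[-0.53,-0.6,0],[0,0,0],0],
  [[-0.61,-0.7,0],[0,0,0],0],
  [[-0.69,-0.8,0],[0,0,0],0],
  [[-0.77,-0.9,0],[0,0,0],0],
  [[-0.85,-1,0],[0,0,0],0],
])

```text
time_s: 6.77
position: [0.4273, -0.0639, 0.2423]
orientation: [[-0.949, 0.315, 0.0], [0.315, 0.949, -0.0], [-0.0, -0.0, -1.0]]
wrist_force: [0.6, 0.0, -0.5]
width: 0.499
```

Emit:
send_rows([
  [[-0.09,-0.1,0],[0,0,0.03],0],
  [[-0.18,-0.2,0],[0,0,0.06],0],
  [[-0.27,-0.3,0],[0,0,0.09],0],
  [[-0.36,-0.4,0],[0,0,0.12],0],
  [[-0.45,-0.5,0],[0,0,0.15],0],
  [[-0.53,-0.6,0],[0,0,0.18],0],
  [[-0.61,-0.7,0],[0,0,0.21],0],
  [[-0.69,-0.8,0],[0,0,0.25],0],
  [[-0.77,-0.9,0],[0,0,0.28],0],
  [[-0.85,-1,0],[0,0,0.31],0],
])

```text
time_s: 7.6
position: [0.4763, -0.1858, 0.2421]
orientation: [[-0.268, 0.963, -0.0], [0.963, 0.268, 0.0], [0.0, -0.0, -1.0]]
wrist_force: [0.2, 1.3, 0.5]
width: 0.501
```

```bash
python3 - <<'E'
from h import *
p=cam('wrist'); save('w1',p); np.save('w1.npy',p,allow_pickle=True)
o=r.get_obs(); print(o['position'],np.round(o['orientation'],3),o['time_s'])
R=cv2.Rodrigues(np.array(p['rvec'],float))[0]; print('cam',-R.T@np.ravel(p['tvec']), R[2])
print(proj(p,[.513,-.258,.05]))
E
```

```text
[ 0.47697541 -0.18778138  0.24224391] [[-0.262  0.965  0.001]
 [ 0.965  0.262 -0.001]
 [-0.002  0.    -1.   ]] 7.65
cam [ 0.45529178 -0.11055955  0.37347849] [ 0.07987666 -0.29158521 -0.95320396]
[331.16244523 296.18017107]
```

View pics/w1.png

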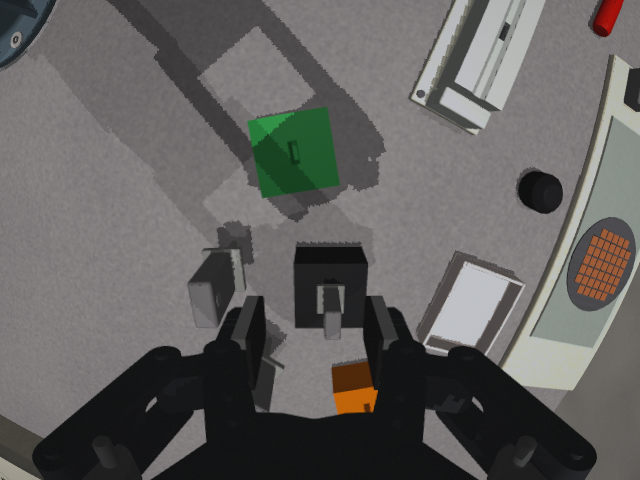

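```bash
python3 - <<'E'
import cv2
a=cv2.imread('pics/w1.png')[235:350,280:385]; 
a=cv2.convertScaleAbs(a,alpha=2.2,beta=20)
cv2.imwrite('pics/w1c.png',cv2.resize(a,None,fx=5,fy=5,interpolation=2))
E
```

```text
(no output)
```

View pics/w1c.png

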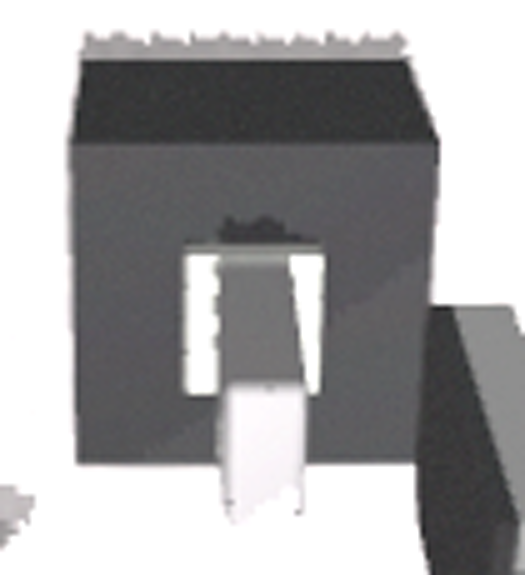

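```bash
cat > fit.py <<'E'
from h import *
from scipy.optimize import least_squares
def fit(p,px,loc,x0):
    px=np.array(px,float);loc=np.array(loc,float)
    def W(v):
        c,s=np.cos(v[2]),np.sin(v[2])
        return [(v[0]+c*a-s*b,v[1]+s*a+c*b,z) for a,b,z in loc]
    f=lambda v:(np.array([proj(p,X) for X in W(v)])-px).ravel()
    q=least_squares(f,x0,x_scale=[.01,.01,.1]); return q.x,f(q.x).reshape(-1,2)
E
python3 - <<'E'
from fit import *
p=np.load('w1.npy',allow_pickle=True).item()
P=lambda a:[(280+(x-.0)/5,235+y/5) for x,y in a]
# image up = tool x dir = world +y ; image right = +x
h=.035
st=P([(70,143),(437,143),(418,464),(77,464),(80,60),(408,60)])
L=[(-h,h,.05),(h,h,.05),(h,-h,.05),(-h,-h,.05),(-h,h,0),(h,h,0)]
for n,a,b in [('stand',st,L),('shoulder',P([(184,254),(325,254),(320,393),(184,393)]),[(-.013,.015,.056),(.013,.015,.056),(.013,-.015,.056),(-.013,-.015,.056)]),
 ('handle',P([(228,385),(303,383),(303,513),(230,522)]),[(-.007,.014,.106),(.007,.014,.106),(.007,-.014,.106),(-.007,-.014,.106)])]:
    v,e=fit(p,a,b,[.51,-.26,.26]); print(n,np.round(v[:2],4),np.degrees(v[2]),np.round(e,1).tolist())
# rail from top picture 0: slots
E
```

```text
stand [ 0.5125 -0.2595] 15.436785598997051 [[-0.6, -0.0], [0.7, -0.0], [0.5, 0.2], [-0.6, 0.5], [-0.1, -0.3], [0.1, -0.2]]
shoulder [ 0.5126 -0.2593] 15.495149947557916 [[0.3, -0.1], [-0.2, -0.2], [-0.2, 0.1], [0.2, 0.2]]
handle [ 0.5125 -0.2582] 17.624816660481702 [[-1.2, -0.9], [1.0, -1.1], [1.1, 1.7], [-0.8, 0.6]]
```

Emit:
send_rows([
  [[-0.16,0.03,0.1],[0,0,0],0],
  [[-0.32,0.06,0.2],[0,0,0],0],
  [[-0.48,0.09,0.3],[0,0,0],0],
  [[-0.64,0.12,0.4],[0,0,0],0],
  [[-0.76,0.14,0.5],[0,0,0],0],
  [[-0.815,0.15,0.6],[0,0,0],0],
  [[-0.815,0.15,0.7],[0,0,0],0],
  [[-0.815,0.15,0.75],[0,0,0],0],
  [[-0.815,0.15,0.75],[0,0,0],0],
  [[-0.815,0.15,0.75],[0,0,0],0],
])

```text
time_s: 8.48
position: [0.5124, -0.258, 0.1671]
orientation: [[-0.274, 0.962, -0.001], [0.962, 0.274, 0.001], [0.001, -0.0, -1.0]]
wrist_force: [0.4, 0.1, 0.8]
width: 0.496
```

Emit:
send_rows([
  [[-0.013,0,0.15],[0,0,0.002],0],
  [[-0.013,0,0.3],[0,0,0.002],0],
  [[-0.013,0,0.45],[0,0,0.002],0],
  [[-0.013,0,0.6],[0,0,0.002],0],
  [[-0.013,0,0.75],[0,0,0.002],0],
  [[-0.013,0,0.85],[0,0,0.002],0],
  [[-0.013,0,0.9],[0,0,0.002],0],
  [[-0.013,0,0.9],[0,0,0.002],0.3],
  [[-0.013,0,0.9],[0,0,0.002],1],
  [[-0.013,0,0.9],[0,0,0.002],1],
])

```text
time_s: 9.32
position: [0.5137, -0.2605, 0.0784]
orientation: [[-0.267, 0.964, 0.001], [0.964, 0.267, -0.001], [-0.001, 0.001, -1.0]]
wrist_force: [-0.0, -0.7, -0.3]
width: 0.158
```

Emit:
send_rows([
  [[0,0,0],[0,0,0],1],
  [[0,0,-0.05],[0,0,0],1],
  [[0,0,-0.15],[0,0,0],1],
  [[0,0,-0.27],[0,0,0],1],
  [[0,0,-0.4],[0,0,0],1],
  [[0,0,-0.55],[0,0,0],1],
  [[0,0,-0.7],[0,0,0],1],
  [[0,0,-0.85],[0,0,0],1],
  [[0,0,-0.95],[0,0,0],1],
  [[0,0,-1],[0,0,0],1],
])

```text
time_s: 10.15
position: [0.5141, -0.2608, 0.1804]
orientation: [[-0.267, 0.964, 0.003], [0.964, 0.267, -0.003], [-0.003, 0.002, -1.0]]
wrist_force: [0.1, 0.4, -1.4]
width: 0.158
```

```bash
python3 - <<'E'
from h import *
o=r.get_obs(); print(o['position'],np.round(o['orientation'],3),o['time_s'],o['width'])
p=cam('wrist'); save('w2',p); np.save('w2.npy',p,allow_pickle=True)
t=cam('top'); save('t2',t); np.save('t2.npy',t,allow_pickle=True)
# rail slots from first top crop
S=[onz(t,(150+x/4,190+y/4),.070) for x,y in [(231,152),(396,173),(561,194)]]
print(np.round(S,4), np.linalg.norm(np.diff(S,axis=0),axis=1))
E
```

```text
[ 0.51409116 -0.26084755  0.18035632] [[-0.267  0.964  0.003]
 [ 0.964  0.267 -0.003]
 [-0.003  0.002 -1.   ]] 10.15 0.1579566651772173
[[0.6124 0.1865 0.07  ]
 [0.6008 0.1075 0.07  ]
 [0.5891 0.0284 0.07  ]] [0.07985762 0.07992837]
```

View pics/w2.png

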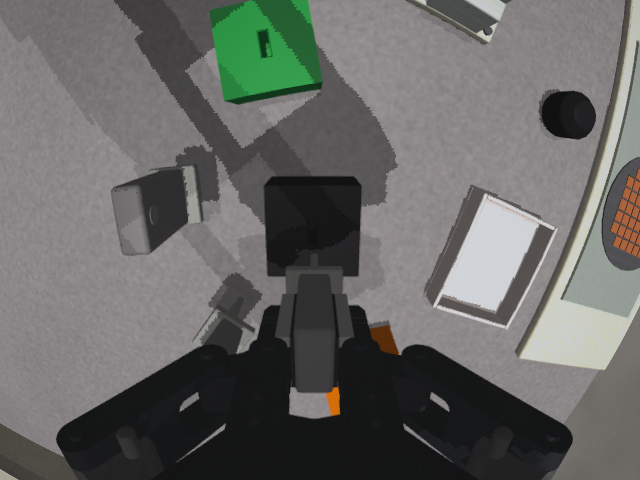

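Emit:
send_rows([
  [[0.05,0.03,0],[0,0,0],1],
  [[0.12,0.07,0],[0,0,0],1],
  [[0.2,0.12,0],[0,0,0],1],
  [[0.29,0.17,0],[0,0,0],1],
  [[0.38,0.22,0],[0,0,0],1],
  [[0.48,0.28,0],[0,0,0],1],
  [[0.59,0.34,0],[0,0,0],1],
  [[0.71,0.41,0],[0,0,0],1],
  [[0.84,0.49,0],[0,0,0],1],
  [[0.97,0.56,0],[0,0,0],1],
])

```text
time_s: 11.08
position: [0.5416, -0.15, 0.1774]
orientation: [[-0.267, 0.964, 0.0], [0.964, 0.267, 0.0], [-0.0, 0.0, -1.0]]
wrist_force: [0.4, 0.2, -1.8]
width: 0.158
```

Emit:
send_rows([
  [[0.1,0.06,0],[0,0,0.014],1],
  [[0.2,0.12,0],[0,0,0.028],1],
  [[0.3,0.18,0],[0,0,0.042],1],
  [[0.4,0.24,0],[0,0,0.056],1],
  [[0.5,0.3,0],[0,0,0.07],1],
  [[0.6,0.36,0],[0,0,0.084],1],
  [[0.7,0.41,0],[0,0,0.098],1],
  [[0.8,0.47,0],[0,0,0.112],1],
  [[0.89,0.52,0],[0,0,0.125],1],
  [[0.97,0.56,0],[0,0,0.133],1],
])

```text
time_s: 11.92
position: [0.5695, -0.0414, 0.1773]
orientation: [[0.149, 0.989, 0.0], [0.989, -0.149, 0.0], [0.0, 0.0, -1.0]]
wrist_force: [-1.1, 0.1, -0.6]
width: 0.16
```

```bash
python3 - <<'E'
from h import *
r.camera('top')
p=cam('wrist'); save('w3',p); np.save('w3.npy',p,allow_pickle=True)
o=r.get_obs(); print(o['position'],np.round(o['orientation'],3),o['time_s'],o['width'])
np.save('o3.npy',o,allow_pickle=True)
print([(np.round(a['pixel'],1).tolist(),round(a['p'],2)) for a in r.pinpoint({k:v for k,v in p.items() if k!='_fish'},'slot1')])
im=cv2.convertScaleAbs(p['image'],alpha=1.5)
cv2.imwrite('pics/w3b.png',im)
print(proj(p,[.5891,.0284,.07]),proj(p,[.6008,.1075,.07]))
E
```

```text
[ 0.56942263 -0.04112335  0.17727573] [[ 0.146  0.989 -0.   ]
 [ 0.989 -0.146  0.   ]
 [ 0.    -0.    -1.   ]] 12.0167 0.15798003658728396
[([326.8, 16.3], 0.71), ([331.6, 140.8], 0.62), ([312.0, 266.1], 0.24)]
[329.41129394 139.30030888] [329.13042124  18.21530904]
```

View pics/w3b.png

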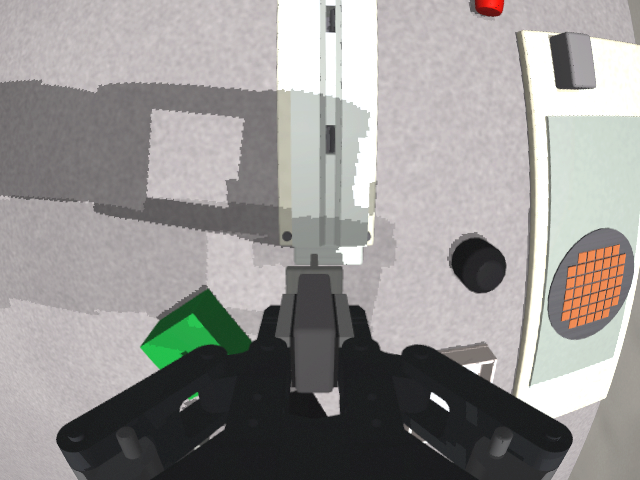

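```bash
python3 - <<'E'
import cv2
a=cv2.imread('pics/w3b.png')
s=cv2.resize(a[115:165,290:370],None,fx=7,fy=7,interpolation=2)
g=cv2.resize(cv2.convertScaleAbs(a[245:400,280:350],alpha=1.7),None,fx=3.7,fy=3.7,interpolation=2)
b=cv2.resize(a[0:50,290:370],None,fx=3,fy=3,interpolation=2)
print(s.shape,g.shape,b.shape)
cv2.imwrite('pics/w3s.png',s);cv2.imwrite('pics/w3g.png',g)
E
```

```text
(350, 560, 3) (574, 259, 3) (150, 240, 3)
```

View pics/w3s.png

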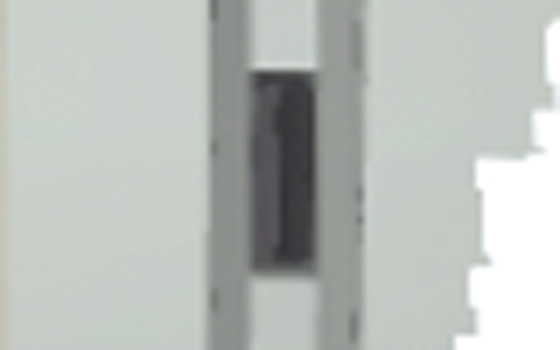

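View pics/w3g.png

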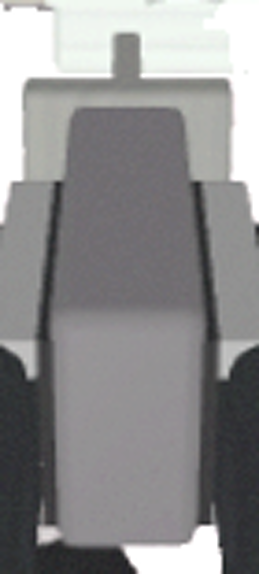

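```bash
cat > gf.py <<'E'
from h import *
from scipy.optimize import least_squares
def gfit(p,px,loc,x0,free=4):
    px=np.array(px,float)
    def W(v):
        c,s=np.cos(v[3]),np.sin(v[3])
        return [(v[0]+c*a-s*b,v[1]+s*a+c*b,v[2]+z) for a,b,z in loc]
    f=lambda v:(np.array([proj(p,X) for X in W(v)])-px).ravel()
    q=least_squares(f,x0,x_scale=[.01,.01,.01,.1]); return q.x,f(q.x).reshape(-1,2)
E
python3 - <<'E'
from gf import *
p=np.load('w3.npy',allow_pickle=True).item(); o=np.load('o3.npy',allow_pickle=True).item()
P=lambda a:[(280+x/3.7,245+y/3.7) for x,y in a]
px=P([(55,308),(199,308),(197,545),(56,545),(25,82),(231,82),(126.5,33)])
L=[(-.007,.014,.056),(.007,.014,.056),(.007,-.014,.056),(-.007,-.014,.056),(-.013,.015,.006),(.013,.015,.006),(0,.007,-.036)]
t=np.array(o['position']); 
v,e=gfit(p,px,L,[*t[:2],t[2]-.027,-.147])
print(np.round(v,4),np.round(e,1).tolist())
R=np.array(o['orientation']); print('gauge in tool',np.round(R.T@(v[:3]-t),4), 'yaw err deg',np.degrees(v[3]-np.arctan2(R[1,1],R[0,1])))
S=onz(p,(330.4,139.4),.070);B=onz(p,(331,18),.07);print('slotA',S,'B',B,B-S, np.degrees(np.arctan2(S[0]-B[0],B[1]-S[1])))
Sm=onz(p,(330.6,139.4),.074);print(Sm)
u=np.array([.1463,.9892]);print('need in tool x,y',R.T@np.append(S[:2]-v[:2],0))
E
```

```text
[ 0.5693 -0.0388  0.1476 -0.1515] [[-1.9, -0.9], [2.0, -0.8], [0.2, -0.1], [-0.2, -0.2], [-1.2, 1.2], [0.9, 1.3], [0.2, 0.2]]
gauge in tool [ 0.0023 -0.0004  0.0297] yaw err deg -0.30822351162567774
slotA [0.58971297 0.02824773 0.07      ] B [0.60199613 0.10749364 0.07      ] [0.01228315 0.07924591 0.        ] -8.810759644484879
[0.58968732 0.02837603 0.074     ]
need in tool x,y [6.92918380e-02 1.03980081e-02 2.88312943e-05]
```

Emit:
send_rows([
  [[0.06,0.01,0],[0,0,0],1],
  [[0.15,0.03,0],[0,0,0],1],
  [[0.27,0.04,0],[0,0,0],1],
  [[0.4,0.06,0.05],[0,0,0],1],
  [[0.53,0.08,0.1],[0,0,0.001],1],
  [[0.63,0.1,0.15],[0,0,0.001],1],
  [[0.685,0.104,0.2],[0,0,0.001],1],
  [[0.693,0.104,0.24],[0,0,0.001],1],
  [[0.693,0.104,0.25],[0,0,0.001],1],
  [[0.693,0.104,0.25],[0,0,0.001],1],
])

```text
time_s: 12.9
position: [0.5894, 0.0236, 0.1516]
orientation: [[0.15, 0.989, -0.001], [0.989, -0.15, -0.0], [-0.0, -0.001, -1.0]]
wrist_force: [-0.7, -0.3, -0.9]
width: 0.153
```

```bash
python3 - <<'E'
from h import *
p=cam('wrist'); save('w4',p); np.save('w4.npy',p,allow_pickle=True)
t=cam('top'); save('t4',t); np.save('t4.npy',t,allow_pickle=True)
s=cam('scene'); save('s4',s); np.save('s4.npy',s,allow_pickle=True)
o=r.get_obs(); print(o['position'],np.round(o['orientation'],3),o['time_s'],o['wrist_force'])
np.save('o4.npy',o,allow_pickle=True)
a=cv2.resize(cv2.convertScaleAbs(p['image'][0:320,260:380],alpha=1.7),None,fx=1.8,fy=1.8,interpolation=2)
c=cv2.resize(s['image'][190:290,290:390],None,fx=5.5,fy=5.76,interpolation=2)
d=np.zeros((576,216+550,3),np.uint8); d[:,:216]=a; d[:,216:]=c
cv2.imwrite('pics/m4.png',d)
E
```

```text
[0.5899964  0.02317479 0.15258115] [[ 0.151  0.988  0.   ]
 [ 0.988 -0.151 -0.   ]
 [-0.     0.    -1.   ]] 13.05 [-1.08150022 -0.6048296  -0.54505311]
```

View pics/m4.png

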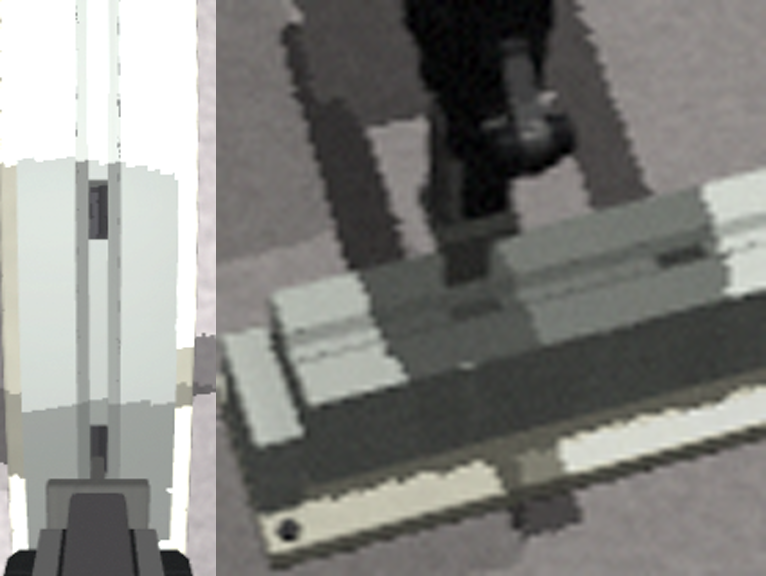

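View pics/t4.png

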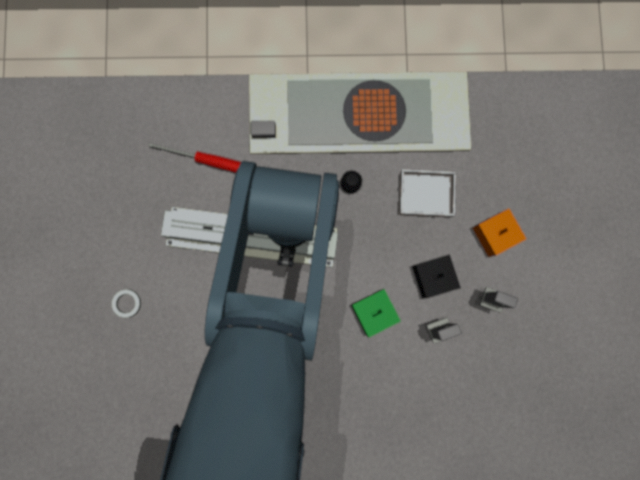

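```bash
python3 - <<'E'
from h import *
p=np.load('w4.npy',allow_pickle=True).item()
im=p['image']
b=cv2.resize(cv2.convertScaleAbs(im[90:140,290:340],alpha=1.4),None,fx=6,fy=6,interpolation=2)
g=cv2.resize(cv2.convertScaleAbs(im[225:325,275:355],alpha=2.2),None,fx=6,fy=6,interpolation=2)
d=np.zeros((600,790,3),np.uint8); d[:300,:300]=b; d[:,305:785]=g; cv2.imwrite('pics/m4b.png',d)
E
```

```text
(no output)
```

View pics/m4b.png

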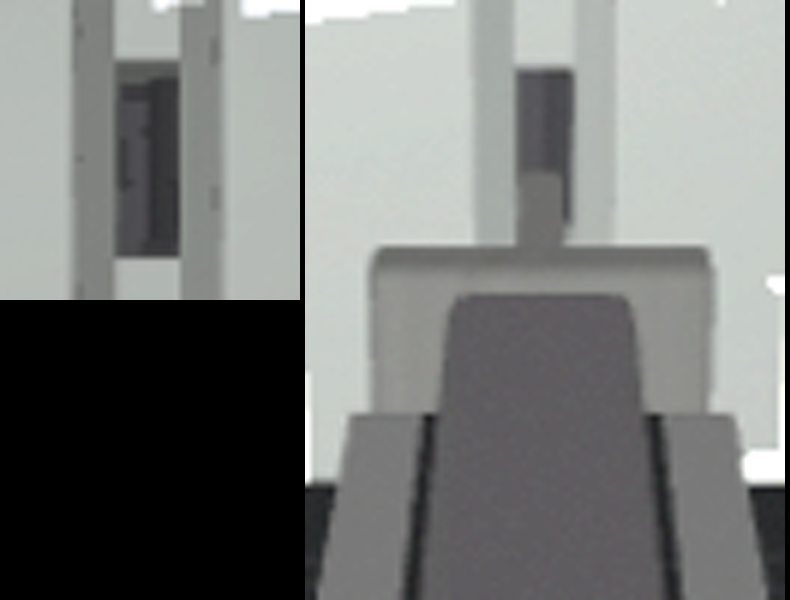

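```bash
python3 - <<'E'
from gf import *
p=np.load('w4.npy',allow_pickle=True).item(); o=np.load('o4.npy',allow_pickle=True).item()
P=lambda a:[(275+(x-305)/6,225+y/6) for x,y in a]
px=P([(370,248),(712,248),(452,294),(632,294),(541.5,172)])
L=[(-.013,.015,0),(.013,.015,0),(-.007,.014,.006),(.007,.014,.006),(0,.0078,-.036)]
t=np.array(o['position']);R=np.array(o['orientation'])
v,e=gfit(p,px,L,[*t[:2],t[2]-.028,-.15])
print(np.round(v,4),np.round(e,1).tolist())
print('in tool',np.round(R.T@(v[:3]-t),4),np.degrees(v[3]))
B=onz(p,(290+147/6,90+158/6),.07)
A1=onz(p,(275+(544.5-305)/6,225+68/6),.07)
u=np.array([.1495,.9888]); 
print('B',B,'A far edge',A1)
Aa=B[:2]-.08*u; Ab=A1[:2]-.0095*u
print('A from B',Aa,'A from edge',Ab)
for A in(Aa,Ab): print('move tool',np.round(R.T@np.append(A-v[:2],0),4))
for z in (.074,.07):
  for dy in(.0095,-.0095): print(proj(p,[*(Ab+dy*u),z]))
E
```

```text
[ 0.5891  0.0246  0.1246 -0.1509] [[0.2, 0.1], [-0.0, 0.1], [-0.9, -0.5], [0.7, -0.5], [0.1, 1.2]]
in tool [ 0.0013 -0.0011  0.028 ] -8.647703535935305
B [0.60165919 0.10714022 0.07      ] A far edge [0.59127201 0.03731132 0.07      ]
A from B [0.58969919 0.02803622] A from edge [0.58985176 0.02791772]
move tool [ 0.0035  0.0001 -0.    ]
move tool [ 0.0034  0.0002 -0.    ]
[314.9155646  238.29713228]
[314.93515959 268.34594991]
[314.91666667 236.33333333]
[314.93617636 265.93969853]
```

Emit:
send_rows([
  [[0.015,0,0],[0,0,0],1],
  [[0.034,0,0.01],[0,0,0],1],
  [[0.034,0,0.04],[0,0,0],1],
  [[0.034,0,0.07],[0,0,0],1],
  [[0.034,0,0.1],[0,0,0],1],
  [[0.034,0,0.13],[0,0,0],1],
  [[0.034,0,0.16],[0,0,0],1],
  [[0.034,0,0.19],[0,0,0],1],
  [[0.034,0,0.22],[0,0,0],1],
  [[0.034,0,0.22],[0,0,0],1],
])

```text
time_s: 13.88
position: [0.5895, 0.0272, 0.1294]
orientation: [[0.151, 0.989, -0.002], [0.989, -0.151, 0.0], [-0.0, -0.002, -1.0]]
wrist_force: [-0.8, 0.2, -0.8]
width: 0.152
```

Emit:
send_rows([
  [[0,0,0.02],[0,0,0],1],
  [[0,0,0.04],[0,0,0],1],
  [[0,0,0.06],[0,0,0],1],
  [[0,0,0.08],[0,0,0],1],
  [[0,0,0.1],[0,0,0],1],
  [[0,0,0.12],[0,0,0],1],
  [[0,0,0.14],[0,0,0],1],
  [[0,0,0.155],[0,0,0],1],
  [[0,0,0.165],[0,0,0],1],
  [[0,0,0.165],[0,0,0],1],
])

```text
time_s: 14.72
position: [0.5903, 0.0271, 0.1142]
orientation: [[0.151, 0.989, -0.0], [0.989, -0.151, -0.0], [-0.0, -0.0, -1.0]]
wrist_force: [-5.5, 1.2, 5.8]
width: 0.159
```

Emit:
send_rows([
  [[0,0,0.005],[0,0,0],1],
  [[0,0,0.01],[0,0,0],1],
  [[0,0,0.015],[0,0,0],1],
  [[0,0,0.02],[0,0,0],1],
  [[0,0,0.025],[0,0,0],1],
  [[0,0,0.03],[0,0,0],1],
  [[0,0,0.03],[0,0,0],1],
  [[0,0,0.03],[0,0,0],1],
  [[0,0,0.03],[0,0,0],1],
  [[0,0,0.03],[0,0,0],1],
])

```text
time_s: 15.55
position: [0.5904, 0.0271, 0.1121]
orientation: [[0.15, 0.989, 0.0], [0.989, -0.15, -0.0], [-0.0, 0.0, -1.0]]
wrist_force: [-7.3, 1.0, 11.2]
width: 0.153
```

Emit:
send_rows([
  [[0,0,-0.08],[0,0,0],1],
  [[0,0,-0.18],[0,0,0],1],
  [[0,0,-0.3],[0,0,0],1],
  [[0,0,-0.42],[0,0,0],1],
  [[0,0,-0.48],[0,0,0],1],
  [[0.12,0,-0.48],[0,0,0],1],
  [[0.32,0,-0.48],[0,0,0],1],
  [[0.54,0,-0.48],[0,0,0],1],
  [[0.72,0,-0.48],[0,0,0],1],
  [[0.8,-0.003,-0.48],[0,0,0],1],
])

```text
time_s: 16.38
position: [0.6022, 0.1091, 0.1586]
orientation: [[0.149, 0.989, 0.0], [0.989, -0.149, 0.001], [0.001, 0.0, -1.0]]
wrist_force: [0.0, 1.0, -0.8]
width: 0.152
```

Emit:
send_rows([
  [[0,0,0],[0,0,0],1],
  [[0,0,0.05],[0,0,0],1],
  [[0,0,0.05],[0,0,0],1],
  [[0,0,0.05],[0,0,0],1],
  [[0,0,0.05],[0,0,0],1],
  [[0,0,0.05],[0,0,0],1],
  [[0,0,0.05],[0,0,0],1],
  [[0,0,0.05],[0,0,0],1],
  [[0,0,0.05],[0,0,0],1],
  [[0,0,0.05],[0,0,0],1],
])

```text
time_s: 17.22
position: [0.6022, 0.1062, 0.1539]
orientation: [[0.151, 0.989, 0.0], [0.989, -0.151, -0.0], [0.0, 0.0, -1.0]]
wrist_force: [-0.5, 0.5, -0.9]
width: 0.159
```

```bash
python3 - <<'E'
from h import *
p=cam('wrist'); save('w5',p); np.save('w5.npy',p,allow_pickle=True)
o=r.get_obs(); print(o['position'],np.round(o['orientation'],3),o['time_s'],o['wrist_force'])
np.save('o5.npy',o,allow_pickle=True)
im=p['image']
b=cv2.resize(cv2.convertScaleAbs(im[90:140,290:340],alpha=1.4),None,fx=6,fy=6,interpolation=2)
g=cv2.resize(cv2.convertScaleAbs(im[225:325,275:355],alpha=1.9),None,fx=6,fy=6,interpolation=2)
d=np.zeros((600,790,3),np.uint8); d[:300,:300]=b; d[:,305:785]=g; cv2.imwrite('pics/m5.png',d)
E
```

```text
[0.60213023 0.10621844 0.15384595] [[ 0.151  0.989  0.   ]
 [ 0.989 -0.151 -0.   ]
 [ 0.     0.    -1.   ]] 17.2667 [ 0.54208107  0.04437894 -0.91383887]
```

View pics/m5.png

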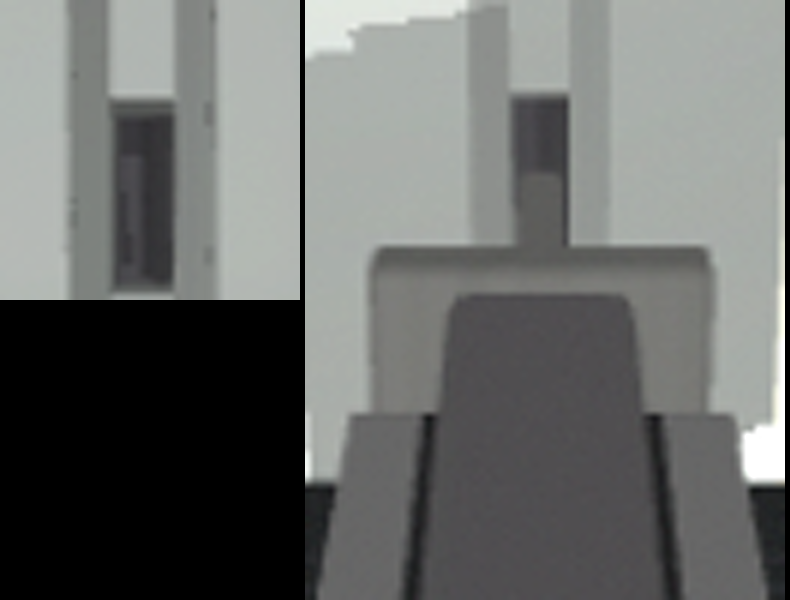

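```bash
python3 - <<'E'
from gf import *
p=np.load('w5.npy',allow_pickle=True).item(); o=np.load('o5.npy',allow_pickle=True).item()
P=lambda a:[(275+(x-305)/6,225+y/6) for x,y in a]
px=P([(370,248),(712,248),(452,294),(632,294),(541,172)])
L=[(-.013,.015,0),(.013,.015,0),(-.007,.014,.006),(.007,.014,.006),(0,.0078,-.036)]
t=np.array(o['position']);R=np.array(o['orientation'])
v,e=gfit(p,px,L,[*t[:2],t[2]-.028,-.15])
print(np.round(v,4),np.round(e,1).tolist(),'in tool',np.round(R.T@(v[:3]-t),4))
u=np.array([.1495,.9888]); 
B=onz(p,(275+(540.5-305)/6,225+95/6),.07)[:2]-.0095*u
C=onz(p,(290+142/6,90+195/6),.07)[:2]-.08*u
for A in(B,C): print(A,'move tool',np.round(R.T@np.append(A-v[:2],0),4))
E
```

```text
[ 0.6019  0.1072  0.1269 -0.1516] [[0.2, 0.1], [-0.0, 0.1], [-0.9, -0.5], [0.7, -0.5], [0.1, 1.2]] in tool [ 0.0009 -0.0004  0.0269]
[0.60178056 0.10703325] move tool [-0.0001 -0.0001 -0.    ]
[0.60157539 0.10720564] move tool [ 0.     -0.0003 -0.    ]
```

Emit:
send_rows([
  [[0,-0.001,0.03],[0,0,0],1],
  [[0,-0.001,0.06],[0,0,0],1],
  [[0,-0.001,0.09],[0,0,0],1],
  [[0,-0.001,0.12],[0,0,0],1],
  [[0,-0.001,0.15],[0,0,0],1],
  [[0,-0.001,0.18],[0,0,0],1],
  [[0,-0.001,0.21],[0,0,0],1],
  [[0,-0.001,0.24],[0,0,0],1],
  [[0,-0.001,0.25],[0,0,0],1],
  [[0,-0.001,0.25],[0,0,0],1],
])

```text
time_s: 18.1
position: [0.6013, 0.1064, 0.1282]
orientation: [[0.151, 0.989, -0.002], [0.989, -0.151, 0.0], [-0.0, -0.002, -1.0]]
wrist_force: [-2.6, -0.7, -1.7]
width: 0.156
```

Emit:
send_rows([
  [[0,0,0.02],[0,0,0],1],
  [[0,0,0.04],[0,0,0],1],
  [[0,0,0.06],[0,0,0],1],
  [[0,0,0.08],[0,0,0],1],
  [[0,0,0.1],[0,0,0],1],
  [[0,0,0.12],[0,0,0],1],
  [[0,0,0.14],[0,0,0],1],
  [[0,0,0.155],[0,0,0],1],
  [[0,0,0.165],[0,0,0],1],
  [[0,0,0.165],[0,0,0],1],
])

```text
time_s: 18.93
position: [0.602, 0.1063, 0.1131]
orientation: [[0.15, 0.989, -0.0], [0.989, -0.15, -0.0], [-0.0, -0.0, -1.0]]
wrist_force: [-6.3, 1.2, 7.7]
width: 0.155
```

Emit:
send_rows([
  [[0,0,0.005],[0,0,0],1],
  [[0,0,0.01],[0,0,0],1],
  [[0,0,0.015],[0,0,0],1],
  [[0,0,0.02],[0,0,0],1],
  [[0,0,0.025],[0,0,0],1],
  [[0,0,0.025],[0,0,0],1],
  [[0,0,0.025],[0,0,0],1],
  [[0,0,0.025],[0,0,0],1],
  [[0,0,0.025],[0,0,0],1],
  [[0,0,0.025],[0,0,0],1],
])

```text
time_s: 19.77
position: [0.6021, 0.1063, 0.1115]
orientation: [[0.15, 0.989, 0.0], [0.989, -0.15, -0.0], [-0.0, 0.0, -1.0]]
wrist_force: [-8.1, 0.5, 11.6]
width: 0.154
```

Emit:
send_rows([
  [[0,0,-0.08],[0,0,0],1],
  [[0,0,-0.18],[0,0,0],1],
  [[0,0,-0.3],[0,0,0],1],
  [[0,0,-0.42],[0,0,0],1],
  [[0,0,-0.48],[0,0,0],1],
  [[0.12,0,-0.48],[0,0,0],1],
  [[0.32,0,-0.48],[0,0,0],1],
  [[0.54,0,-0.48],[0,0,0],1],
  [[0.72,0,-0.48],[0,0,0],1],
  [[0.8,0,-0.48],[0,0,0],1],
])

```text
time_s: 20.6
position: [0.6141, 0.1882, 0.1576]
orientation: [[0.149, 0.989, 0.0], [0.989, -0.149, 0.001], [0.001, 0.0, -1.0]]
wrist_force: [0.6, -0.6, -0.7]
width: 0.153
```

Emit:
send_rows([
  [[0,0,0],[0,0,0],1],
  [[0,0,0.06],[0,0,0],1],
  [[0,0,0.06],[0,0,0],1],
  [[0,0,0.06],[0,0,0],1],
  [[0,0,0.06],[0,0,0],1],
  [[0,0,0.06],[0,0,0],1],
  [[0,0,0.06],[0,0,0],1],
  [[0,0,0.06],[0,0,0],1],
  [[0,0,0.06],[0,0,0],1],
  [[0,0,0.06],[0,0,0],1],
])

```text
time_s: 21.43
position: [0.6141, 0.1853, 0.1519]
orientation: [[0.151, 0.989, 0.0], [0.989, -0.151, 0.0], [0.0, 0.0, -1.0]]
wrist_force: [0.3, -0.4, -1.8]
width: 0.16
```

```bash
python3 - <<'E'
from h import *
p=cam('wrist'); save('w6',p); np.save('w6.npy',p,allow_pickle=True)
o=r.get_obs(); print(o['position'],np.round(o['orientation'],3),o['time_s'],o['wrist_force'])
np.save('o6.npy',o,allow_pickle=True)
im=p['image']
g=cv2.resize(cv2.convertScaleAbs(im[225:325,275:355],alpha=1.9),None,fx=6,fy=6,interpolation=2)
d=np.zeros((600,790,3),np.uint8); d[:,305:785]=g; cv2.imwrite('pics/m6.png',d)
E
```

```text
[0.61407305 0.18531644 0.15187824] [[ 0.151  0.989  0.   ]
 [ 0.989 -0.151  0.   ]
 [ 0.     0.    -1.   ]] 21.4833 [ 0.24567128  0.33942017 -0.56961939]
```

View pics/m6.png

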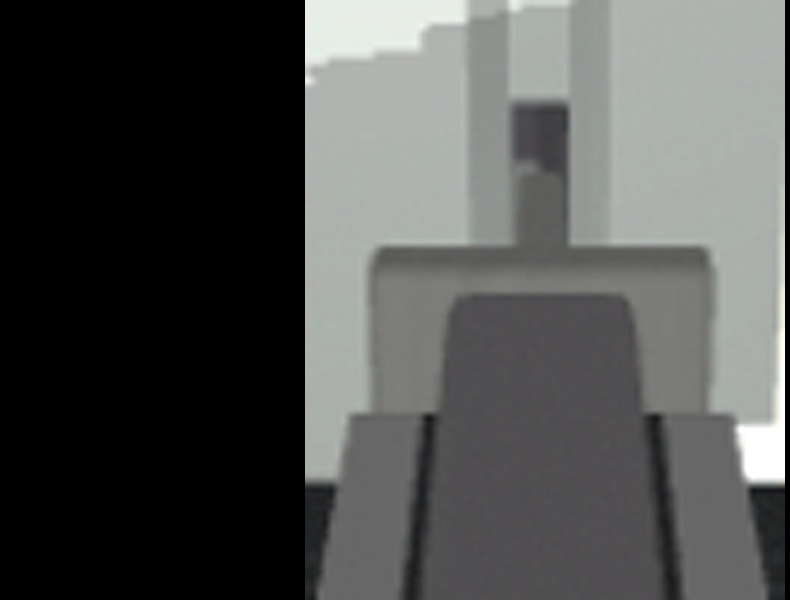

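Emit:
send_rows([
  [[0,0,0.03],[0,0,0],1],
  [[0,0,0.06],[0,0,0],1],
  [[0,0,0.09],[0,0,0],1],
  [[0,0,0.12],[0,0,0],1],
  [[0,0,0.15],[0,0,0],1],
  [[0,0,0.18],[0,0,0],1],
  [[0,0,0.21],[0,0,0],1],
  [[0,0,0.23],[0,0,0],1],
  [[0,0,0.23],[0,0,0],1],
  [[0,0,0.23],[0,0,0],1],
])

```text
time_s: 22.32
position: [0.6133, 0.1854, 0.1283]
orientation: [[0.15, 0.989, -0.002], [0.989, -0.15, -0.0], [-0.0, -0.002, -1.0]]
wrist_force: [-2.2, -0.1, -1.0]
width: 0.155
```

Emit:
send_rows([
  [[0,0,0.02],[0,0,0],1],
  [[0,0,0.04],[0,0,0],1],
  [[0,0,0.06],[0,0,0],1],
  [[0,0,0.08],[0,0,0],1],
  [[0,0,0.1],[0,0,0],1],
  [[0,0,0.12],[0,0,0],1],
  [[0,0,0.14],[0,0,0],1],
  [[0,0,0.155],[0,0,0],1],
  [[0,0,0.165],[0,0,0],1],
  [[0,0,0.165],[0,0,0],1],
])

```text
time_s: 23.15
position: [0.6138, 0.1853, 0.1119]
orientation: [[0.151, 0.989, -0.001], [0.989, -0.151, -0.0], [-0.0, -0.001, -1.0]]
wrist_force: [-4.2, 0.8, -1.1]
width: 0.154
```

Emit:
send_rows([
  [[0,0,0.02],[0,0,0],1],
  [[0,0,0.04],[0,0,0],1],
  [[0,0,0.06],[0,0,0],1],
  [[0,0,0.075],[0,0,0],1],
  [[0,0,0.09],[0,0,0],1],
  [[0,0,0.1],[0,0,0],1],
  [[0,0,0.11],[0,0,0],1],
  [[0,0,0.12],[0,0,0],1],
  [[0,0,0.125],[0,0,0],1],
  [[0,0,0.125],[0,0,0],1],
])

```text
time_s: 23.98
position: [0.614, 0.1854, 0.1005]
orientation: [[0.15, 0.989, -0.0], [0.989, -0.15, -0.0], [-0.0, -0.0, -1.0]]
wrist_force: [-5.7, -0.5, 5.5]
width: 0.152
```

Emit:
send_rows([
  [[0,0,0.005],[0,0,0],1],
  [[0,0,0.01],[0,0,0],1],
  [[0,0,0.015],[0,0,0],1],
  [[0,0,0.02],[0,0,0],1],
  [[0,0,0.025],[0,0,0],1],
  [[0,0,0.03],[0,0,0],1],
  [[0,0,0.03],[0,0,0],1],
  [[0,0,0.03],[0,0,0],1],
  [[0,0,0.03],[0,0,0],1],
  [[0,0,0.03],[0,0,0],1],
])

```text
time_s: 24.82
position: [0.614, 0.1854, 0.0984]
orientation: [[0.15, 0.989, 0.0], [0.989, -0.15, -0.0], [-0.0, 0.0, -1.0]]
wrist_force: [-9.8, -0.5, 11.8]
width: 0.157
```

```bash
python3 - <<'E'
from h import *
p=cam('wrist'); save('w7',p); s=cam('scene'); save('s7',s)
im=p['image']
g=cv2.resize(cv2.convertScaleAbs(im[225:325,275:355],alpha=1.9),None,fx=4.8,fy=4.8,interpolation=2)
q=cv2.resize(s['image'][170:260,360:440],None,fx=5,fy=5,interpolation=2)
d=np.zeros((480,790,3),np.uint8); d[:,:384]=g; d[:450,385:785]=q; cv2.imwrite('pics/m7.png',d)
E
```

```text
(no output)
```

View pics/m7.png

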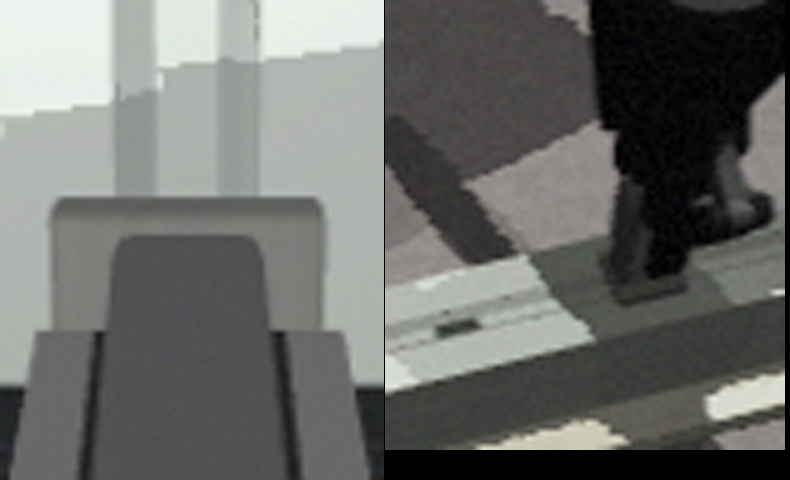

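Emit:
send_rows([
  [[0,0,-0.008],[0,0,0],1],
  [[0,0,-0.015],[0,0,0],1],
  [[0,0,-0.015],[0,0,0],0.8],
  [[0,0,-0.015],[0,0,0],0.6],
  [[0,0,-0.015],[0,0,0],0.4],
  [[0,0,-0.015],[0,0,0],0.2],
  [[0,0,-0.015],[0,0,0],0],
  [[0,0,-0.015],[0,0,0],0],
  [[0,0,-0.015],[0,0,0],0],
  [[0,0,-0.015],[0,0,0],0],
])

```text
time_s: 25.75
position: [0.6142, 0.1853, 0.0982]
orientation: [[0.151, 0.989, 0.0], [0.989, -0.151, -0.0], [0.0, 0.0, -1.0]]
wrist_force: [0.1, 0.9, 0.3]
width: 0.499
```

Emit:
send_rows([
  [[0,0,-0.05],[0,0,0],0],
  [[0,0,-0.1],[0,0,0],0],
  [[0,0,-0.2],[0,0,0],0],
  [[0,0,-0.3],[0,0,0],0],
  [[0,0,-0.4],[0,0,0],0],
  [[0,0,-0.55],[0,0,0],0],
  [[0,0,-0.7],[0,0,0],0],
  [[0,0,-0.85],[0,0,0],0],
  [[0,0,-0.95],[0,0,0],0],
  [[0,0,-1],[0,0,0],0],
])

```text
time_s: 26.58
position: [0.6152, 0.1855, 0.2013]
orientation: [[0.151, 0.989, 0.004], [0.989, -0.151, 0.0], [0.001, 0.004, -1.0]]
wrist_force: [1.0, 0.1, -0.4]
width: 0.501
```

```bash
python3 - <<'E'
from h import *
p=cam('wrist'); save('w8',p); s=cam('scene'); save('s8',s); np.save('w8.npy',p,allow_pickle=True)
im=p['image']
g=cv2.resize(im[60:460,160:480],None,fx=1.2,fy=1.2,interpolation=2)
q=cv2.resize(s['image'][170:260,360:440],None,fx=5,fy=5,interpolation=2)
d=np.zeros((480,790,3),np.uint8); d[:,:384]=g; d[:450,385:785]=q; cv2.imwrite('pics/m8.png',d)
print(r.get_obs()['wrist_force'],r.get_obs()['time_s'])
E
```

```text
[ 0.46338568 -0.28929708 -0.7743702 ] 26.6833
```

View pics/m8.png

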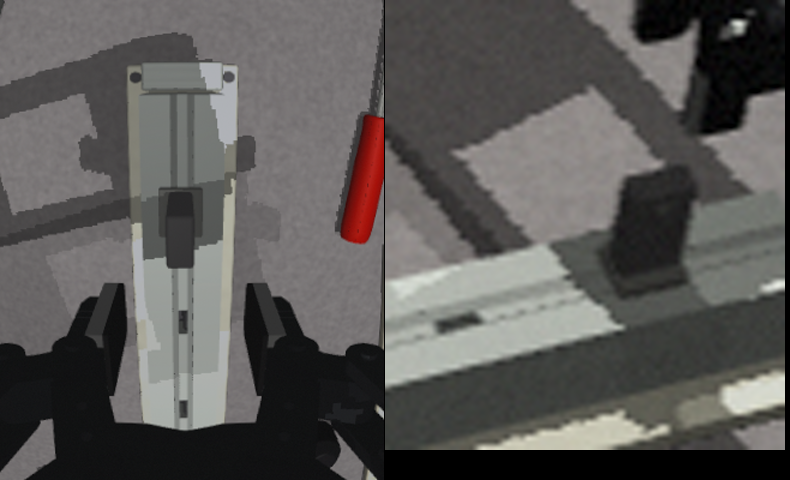

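The gauge stands in the end slot, released, with its shoulder apparently on the rail and the gripper well clear. I'll check the seating height on the same picture.

```bash
python3 - <<'E'
from h import *
p=np.load('w8.npy',allow_pickle=True).item()
sl=np.array([.6135,.186]); c,s=np.cos(-.15),np.sin(-.15)
im=cv2.resize(cv2.convertScaleAbs(p['image'][190:310,270:350],alpha=1.8),None,fx=5,fy=5,interpolation=2)
for dz,col in((0,(0,255,0)),(.006,(0,0,255))):
  for (hx,hy,z) in((.013,.015,.080),(.007,.014,.130)):
    q=[proj(p,[sl[0]+c*a*hx-s*b*hy,sl[1]+s*a*hx+c*b*hy,z+dz]) for a,b in((-1,-1),(1,-1),(1,1),(-1,1))]
    cv2.polylines(im,[np.int32([((x-270)*5,(y-190)*5) for x,y in q])],True,col,1)
cv2.imwrite('pics/m8f.png',im)
E
```

```text
(no output)
```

View pics/m8f.png

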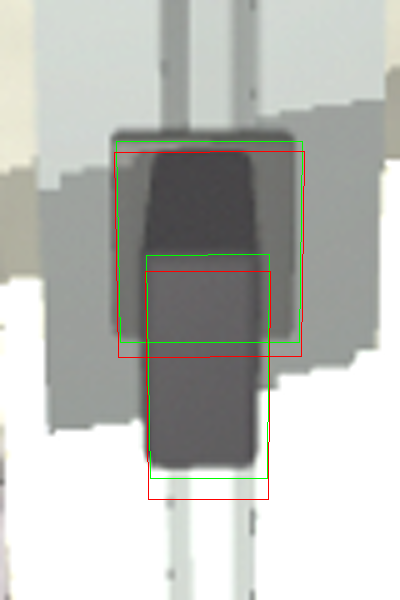

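The green outline (fully seated) fits to within 1–2 px, and the red one (6 mm proud) does not. I'm handing in.

```bash
python3 - <<'E'
from rig import r
print(r.finish_job())
E
```

```text
the job is handed in; nothing more can be done
None
```

The gauge is standing fully home in the rail's +y end slot, released. I handed the job in at about 27 s of the 48 s allowed, and `finish_job` gave no verdict.

- **Gauge picked:** I took the small one out of the black stand. The two larger look-alikes and the green and orange stands were left alone.
- **First slot tried (nearest the robot's right, y ≈ 0.03):** blocked. It stopped hard at about 22 mm deep, and the force rose about 2.5 N per mm to 11 N, matching the rail springs.
- **Middle slot:** blocked in the same way, reaching about 11.6 N.
- **Third slot (y ≈ 0.186):** open. There was almost no force at the blocked depth. The shoulder landed about 14 mm lower, and a further press to about 12 N upward sank the rail roughly 2 mm.

**Last checks:**
- The outline of a fully seated gauge matched the final wrist picture to within 1–2 px, and one drawn 6 mm too high did not.
- The scene picture shows the gauge upright.
- The wrist force was back to about zero, with the gripper 100 mm above the gauge.

**Force reading:** the wrist sensor also showed up to about 10 N sideways while the blade was in a slot, probably from the sprung shoe. The largest total I read was about 15 N, below the 25 N limit. I read the force only at the end of each move, so I did not see any peaks in between.

The lens, carrier, spacer and driver were not touched as far as I know, but I did not measure their positions again at the end.

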